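# Slide a gate hinge into its rack bay

### The arm

A 7-joint arm with a two-finger parallel gripper is mounted at the origin on the work surface. World frame = base frame: x ahead of the robot, y to its left, z up, the work surface at z = 0. Lengths are in m, angles in rad, forces in N, time in s.
With the tool pointing down it reaches from about 0.35 to 0.9 m from the base axis. Payload 8.1 kg.
Tool frame: the origin (TCP) lies at the very end of the fingers, on their centre line; the grasp point (between the pads) lies 19 mm behind it; z points along the fingers, y is the line along which they close (so a half turn about z gives the same grasp; the last joint's range is limited). The gripper opens to 92 mm and grips with 3 to 60 N. Pads are 19 mm wide; open, the fingers measure 130 mm over their backs; the gripper's body (75 mm by 190 mm) begins 47 mm behind the grasp point.
Start: joints at [1.005, 0.434, 0.025, 1.573, -0.012, 1.134, -0.075], TCP at [0.279, -0.559, 0.227] pointing down, gripper open.
Joint ranges: [-2.62, 2.62], [-0.44, 2.09], [-1.27, 1.32], [0.08, 2.57], [-1.32, 4.46], [0.12, 2], [-2.74, 2.74]. Speed limits (rad/s): [2.22, 2.22, 3.01, 3.01, 3.14, 3.14, 3.14].

### API

Orientations are given as a rotation vector (axis times angle).
In Python, from cell import arm gives the robot as it stands.
- The arm moves only by the tool carry_out, never from a script. Its argument "commands" is a list of rows, each a list of 7 numbers: the opening, from 0 (shut) to 1 (fully open), then the shift along the tool's x, y, z each as a share of 0.025 m, from -1 to 1, then the turn, a rotation vector about the tool's x, y, z each as a share of 0.1 rad, from -1 to 1. A call has 1 to 8 rows; each row shifts and turns the commanded pose from where the row before left it, along the tool's axes as they then stand; what a row does not reach is not made up. A row lasts 1/10 s, in which the tool goes at most 50 mm and 8.59 degrees, less where a joint would pass 70% of its speed; a pose out of reach is approached as far as the arm can. A call with a number of a shift or a turn outside -1 to 1 is refused whole. A call with a gripper value outside its range is refused whole. The fingers move at their own pace and stop on an object; "squeeze" is the grip in N (left out, the last holds). Time passes only in rows, so rows that do not move let the fingers close. It gives the time, the measured TCP pose, the force, the opening and the grip force at its end, in the units of the state.
- arm.observe(): the state, without advancing time (a new reading comes with each control period).
- arm.get_image(name): name is "scene" or "top" or "wrist"; returns a dict with "pixels" (480x640x3 uint8, red, green, blue), "range_z" (480x640 float32, m along the optical axis (not along the pixel's ray), 0 where there is no reading), "mtx" (3x3 intrinsics, pixels), "R" (3x3) and "t" (3): a world point X has camera coordinates R X + t; the wrist camera has in their place "tool_from_camera" (4x4, takes a point from camera to tool coordinates, whose origin is the TCP and whose axes are the flange's). Camera axes: x right, y down, z forward; pixel columns grow to the right and rows downward; lengths in m; the calibration is good to about 2 mm. The wrist camera is an equidistant fisheye: a pixel r from the principal point sees the ray r / f radians off the axis. A picture is of the moment at which its call begins: read the wrist's pose just before it.
- arm.sign_off(): hands the job in; it is judged then, once.
The state is a dict: "clock": time; "joints": joint angles; "dq": joint speeds; "joint_efforts": joint torques, N m; "position": TCP position; "ee_rot": TCP orientation; "force": force on the tool from outside, world axes, zero at the start; "ft_torque": the same for the moment, N m; "width": opening from 0.0 (shut) to 1.0 (fully open); "gripper_force": force on a finger pad.
Only numpy, scipy, OpenCV 4.12 (cv2) and the standard library are available. Lean on these libraries where they do the work, as an engineer would, in place of code of your own. Each camera call takes 0.05 s, during which the arm holds its last target. There are 200 camera calls.

### The job

Put the loose T-shaped gate hinge away in the empty, green-lined bay of the white hinge rack: strap first and lying straight like its twin in the other bay, with the strap's tip up against the bay's end wall. Slide it flat along the bench, never lifting or tipping it, and leave the twin, the flowerpot, the tin and the brush where they are.

Things in the scene. Friction and masses are not known exactly. Their poses are not given: they have to be found in the camera images.
- hinge: The loose hinge: flat steel T-shaped gate hinge, 160 mm long, 0.4 kg: cross plate 90 mm wide (y) x 36 mm, then a parallel strap 36 mm wide, 124 mm long, rounded tip; 7 mm thick, but 12 mm at the knuckle (90 mm along y, 38 to 50 mm behind the origin). The leaves do not turn. Origin: underside, mid-length on the centre line; x along the strap to its tip, z up. Centre of mass 18 mm behind the origin.
- hinge_tip (a point): middle of the rounded strap tip of the loose hinge, 80 mm ahead of its origin, 3.5 mm above its underside; axes as the hinge's
- hinge_back (a point): middle of the straight back edge (90 mm wide, 7 mm high) of the loose hinge's cross plate, 80 mm behind its origin; axes as the hinge's
- rack: White rack of battens fixed to the bench, 22 mm high, battens 12 mm thick, no floor: two bays side by side, each 108 mm wide (y) and 150 mm deep (x), open in front. Origin: bench level, midway between the bays, at half depth; x points from the mouths (x = -75 mm) to the end wall's inner face (+75 mm); bay centre lines at y = -60 and +60 mm. A home hinge stands 10 mm out.
- liner: Thin green liner, 148 x 106 mm, on the bench in the one empty bay (either bay); things slide freely over it. Origin: bench level on the bay's centre line, 82 mm before the end wall's inner face, 68 mm inside the mouth; x points from mouth to end wall. A hinge home and straight has its origin within 2 mm of this one and its x along this x.
- twin: The second hinge, already put away in the other bay, not to be moved: same as the loose hinge in shape, size and origin.
- pot: Terracotta flowerpot, 96 mm across, 85 mm high, empty; bystander. Origin under its centre.
- tin: Low round blue tin with a metal lid, 84 mm across, 42 mm high; bystander. Origin under its centre.
- brush: Brush lying on the bench; bystander. Origin on its underside, x from handle to bristles.
Things that resemble listed ones, but are neither listed nor needed, are in the scene too. Leave any yellow look-alike of the hinge alone.

How it is judged:
At the end, for the whole second after the job is handed in: The loose hinge lies flat and at rest on the bench in the green-lined bay, strap first: tip within 10 mm of the end wall, strap within 0.15 rad of the bay's direction, middle of its back edge within 15 mm and its tip within 30 mm of the bay's centre line (x of hinge_tip in the frame of liner above 0.072 m and angle between the x axis of hinge and the x axis of liner, either way round below 0.15 rad and height (world z) of hinge below 0.004 m and angle between hinge's own z axis and vertical below 0.05 rad and linear speed of hinge below 0.01 m/s and angular speed of hinge below 0.05 rad/s and y of hinge_back in the frame of liner between -0.015 and 0.015 m and y of hinge_tip in the frame of liner between -0.03 and 0.03 m); the robot touches nothing.
It fails at once if the loose hinge is lifted more than 15 mm off the bench or tipped by more than 0.25 rad (height (world z) of hinge above 0.015 m or angle between hinge's own z axis and vertical above 0.25 rad).
It fails at once if the twin hinge is moved by more than 10 mm (distance of twin from where it was at the start of the episode above 0.01 m).
It fails at once if the flowerpot, the tin or the brush is moved by more than 20 mm (distance of any of pot, tin, brush from where it was at the start of the episode above 0.02 m).
It also fails if it takes over 64 s, if anything falls off the work surface, if the arm or the gripper's body presses on something with over 40 N, if the wrist force passes 120 N, or if a joint passes its speed limit or range.

## Working session

There is one attempt and no reset: what is moved stays moved. The work goes in short steps, Python scripts to look and compute and a tool call to move; the robot and the scene stay as the last step left them, time stands still between calls to the robot, and variables do not carry over. Pictures are saved under pics/ and viewed, at most 10 in all, crops included, and the job is handed in when it is done.

Besides the shell and the picture viewer there is one more tool, called after "Request:" as name(argument=value, ...) on one line, values as JSON. carry_out: Moves the arm, as the interface text tells. Shift numbers are shares of 0.025 m and turn numbers shares of 0.1 rad, none past 1 either way. Its arguments: {"type":"object","properties":{"commands":{"type":"array"},"squeeze":{"type":"number"}},"required":["commands"]}

```bash
mkdir -p pics; ls
python3 - <<'E'
from cell import arm
import cv2,numpy as np,pickle
s=arm.observe();print(s)
d={}
for n in("scene","top"):
    im=arm.get_image(n);d[n]=im;cv2.imwrite(f"pics/{n}0.png",im["pixels"][...,::-1]);print(im["mtx"],im["R"],im["t"])
pickle.dump(d,open("d0.pkl","wb"))
E
```

```text
pics
{'clock': 0.0, 'joints': array([ 1.00540125,  0.43520313,  0.0249697 ,  1.574049  , -0.01157612,
        1.13397703, -0.07509242]), 'dq': array([9.84491959e-04, 2.44813775e-04, 4.53941206e-05, 7.52335028e-04,
       9.80177477e-04, 6.71212622e-04, 3.00670781e-04]), 'joint_efforts': array([ 1.53402566e-04, -6.67867827e+01,  9.84875411e-01, -3.14457607e+01,
       -6.07028184e-02,  4.32703074e-02,  1.70242606e-04]), 'position': array([ 0.27876451, -0.55885508,  0.22597586]), 'ee_rot': array([-3.05650576e+00, -7.20089320e-01,  7.72912790e-04]), 'force': array([-0.49905008,  0.19525533, -0.29933114]), 'ft_torque': array([ 4.27702412e-04, -4.99705372e-05,  1.92566856e-02]), 'gripper_force': 0.0, 'width': 0.9950782103574703}
[[436.08994605   0.         326.31065129]
 [  0.         436.08994605 242.04211544]
 [  0.           0.           1.        ]] [[ 0.34234887  0.93956071  0.00478663]
 [ 0.78181181 -0.28203674 -0.55608054]
 [-0.52112143  0.19411579 -0.83111462]] [-0.26274611 -0.39777188  1.20214314]
[[461.72765309   0.         317.38131899]
 [  0.         461.72765309 247.13055127]
 [  0.           0.           1.        ]] [[ 0.02376534 -0.99959186 -0.01585316]
 [-0.99724663 -0.02258938 -0.07063202]
 [ 0.07024508  0.01748811 -0.99737646]] [0.0330427  0.57182357 0.83679911]
```

View pics/top0.png

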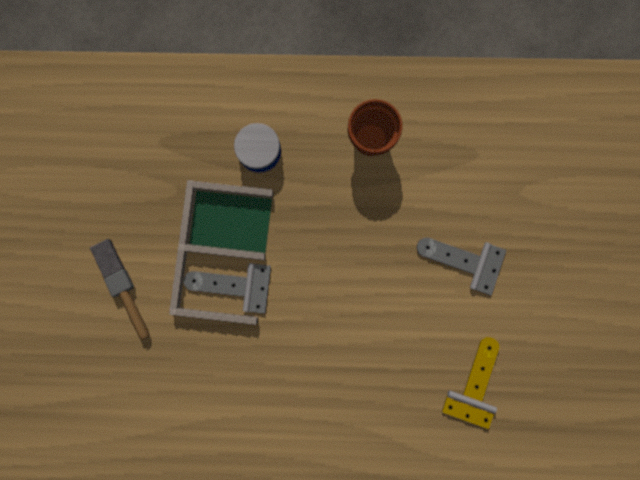

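View pics/scene0.png

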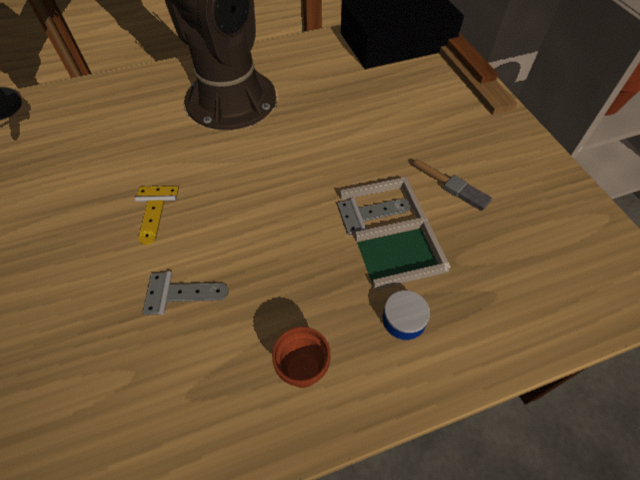

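The top view shows two loose T-shapes: grey with its tip at (428,247) and plate at (488,270), and yellow at (475,385). The grey steel one is the loose hinge and the yellow one is the look-alike. The twin sits at (235,285), and the green bay at (230,222) opens to the right. I'll confirm this in one enlarged crop.

Run:
```python
import cv2,pickle,numpy as np
p=pickle.load(open("d0.pkl","rb"))["top"]["pixels"][...,::-1]
a=cv2.resize(p[220:310,410:520],None,fx=5,fy=5,interpolation=cv2.INTER_CUBIC)
b=cv2.resize(p[175:330,165:285],None,fx=3.5,fy=3.5,interpolation=cv2.INTER_CUBIC)
o=np.zeros((545,550+b.shape[1]-180+0,3),np.uint8)
b=cv2.resize(p[175:330,165:285],None,fx=2,fy=2) if 0 else b
h=cv2.resize(p[220:310,410:520],None,fx=3.4,fy=3.4,interpolation=cv2.INTER_CUBIC)
o=np.zeros((545,800,3),np.uint8);o[:h.shape[0],:h.shape[1]]=h;o[:b.shape[0],376:376+b.shape[1]]=b
cv2.imwrite("pics/crop0.png",np.clip(o*1.6,0,255).astype(np.uint8))
```

```text
(no output)
```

View pics/crop0.png

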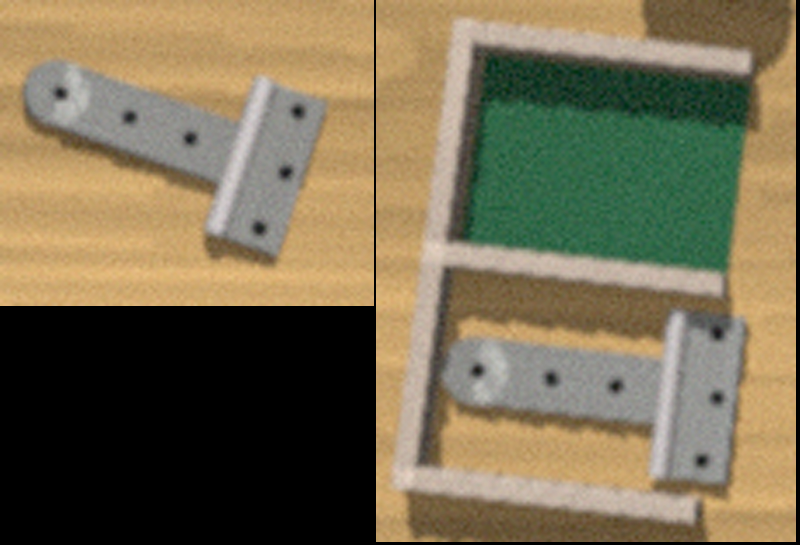

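The grey loose hinge has its tip at crop (24,90) and back corners at (326,101) and (273,258). The green bay is upper right in the crop, with its mouth on the right between (751,62) and (724,285) and its end wall on the left. Now I'll convert these to world positions.

```bash
cat > h.py <<'E'
import numpy as np
def w(im,u,v,z):
    R,t=im["R"],im["t"];d=R.T@np.linalg.solve(im["mtx"],[u,v,1.]);c=-R.T@t
    return (c+d*(z-c[2])/d[2])
def fit(model,pts):
    "2D rigid fit: world = R(th) model + t"
    m,p=np.array(model,float),np.array(pts)[:,:2];mc,pc=m.mean(0),p.mean(0)
    a=((m-mc)@[1,1j]).conj();b=(p-pc)@[1,1j];th=np.angle((a*b).sum())
    R=np.array([[np.cos(th),-np.sin(th)],[np.sin(th),np.cos(th)]]);t=pc-R@mc
    return th,R,t,np.round((p-(m@R.T+t))*1e3,1)
E
python3 - <<'E'
import pickle,numpy as np
from h import *
im=pickle.load(open("d0.pkl","rb"))["top"]
A=lambda x,y,z:w(im,(x+.5)/3.4-.5+410,(y+.5)/3.4-.5+220,z)
B=lambda x,y,z:w(im,(x-376+.5)/3.5-.5+165,(y+.5)/3.5-.5+175,z)
hp=[A(24,90,.0035),A(326,101,.007),A(273,258,.007)]
# hinge y: facing x(left in image=+Y world), up in image=+X world: hinge y = left of x = down in image
th,R,t,e=fit([[.08,0],[-.08,-.045],[-.08,.045]],hp);print("hinge",th,t,e.tolist())
print([np.round(A(*q,.0),3).tolist() for q in[(60,93),(128,118),(190,138)]])
# rack outer corners at top z=.022 ; +y = image down
rp=[B(455,19,.022),B(752,51,.022),B(697,508,.022),B(394,487,.022),B(752,74,.022),B(724,272,.022)]
th,R,t,e=fit([[.087,-.126],[-.075,-.126],[-.075,.126],[.087,.126],[-.075,-.114],[-.075,-.006]],rp);print("rack",th,t,e.tolist())
print("liner",t+R@[-.007,-.06])
tw=[B(443,372,.0035),B(746,320,.007),B(727,486,.007)]
th,R,t,e=fit([[.08,0],[-.08,-.045],[-.08,.045]],tw);print("twin",th,t,e.tolist())
for n,u,v,z in[("pot",375,128,.085),("tin",258,148,.042)]:print(n,w(im,u,v,z))
E
```

```text
hinge 1.2686418522005452 [ 0.55552685 -0.21569347] [[-1.1, -1.5], [1.0, -0.5], [0.1, 2.0]]
[[0.577, -0.161, 0.0], [0.564, -0.199, 0.0], [0.554, -0.234, 0.0]]
rack 1.4861915155374852 [0.56005041 0.21873903] [[-1.3, -0.7], [-1.7, 0.4], [6.3, 0.5], [-0.4, -0.6], [-2.1, -1.0], [-0.9, 1.4]]
liner [0.61924427 0.20669383]
twin 1.4912130798323424 [0.49598142 0.21784674] [[-0.1, 0.3], [-0.4, -0.3], [0.5, -0.0]]
pot [ 0.77698191 -0.05040538  0.085     ]
tin [0.74988738 0.15962759 0.042     ]
```

The hinge fit residuals are at most 2 mm. The rack and twin headings agree (1.486 and 1.491 rad), and the twin's spacing is consistent. Only the near-front rack corner is off, by 6 mm, and I'm discounting it.

Plan: close the gripper on the strap sides near the centre of mass with the hinge flat on the bench. Drag it to a point in front of the bay, turn it into line, and slide it in. First I move above the grip point at (0.550, -0.235).

Request:
carry_out(commands=[[0.7,0.97,-0.42,0.25,0,0,0],[0.7,0.97,-0.42,0.25,0,0,0],[0.7,0.97,-0.42,0.25,0,0,0],[0.7,0.97,-0.42,0.25,0,0,0],[0.7,0.97,-0.42,0.25,0,0,0],[0.7,0.97,-0.42,0.25,0,0,0],[0.7,0.97,-0.42,0.25,0,0,0],[0.7,0.97,-0.42,0.25,0,0,0]])

```text
clock: 0.9
position: [0.4155, -0.3964, 0.1762]
ee_rot: [-3.057, -0.72, 0.001]
force: [0.2, -0.5, -0.3]
width: 0.699
gripper_force: 0.0
```

Request:
carry_out(commands=[[0.7,0.97,-0.42,0.25,0,0,0],[0.7,0.97,-0.42,0.25,0,0,0],[0.7,0.97,-0.42,0.25,0,0,0],[0.7,0.97,-0.42,0.25,0,0,0],[0.7,0.97,-0.42,0.25,0,0,0],[0.7,0.97,-0.42,0.25,0,0,0],[0.7,0.97,-0.42,0.25,0,0,0],[0.7,0.97,-0.42,0.25,0,0,0]])

```text
clock: 1.7
position: [0.5515, -0.2348, 0.1261]
ee_rot: [-3.058, -0.72, 0.001]
force: [0.1, -0.2, -0.3]
width: 0.703
gripper_force: 0.0
```

Request:
carry_out(commands=[[0.7,0,0,0,0,0,-1],[0.7,0,0,0,0,0,-1],[0.7,0,0,0,0,0,-1],[0.7,0,0,0,0,0,-1],[0.7,0,0,0,0,0,-1],[0.7,0,0,0,0,0,-1],[0.7,0,0,0,0,0,-1],[0.7,0,0,0,0,0,-1]])

```text
clock: 2.5
position: [0.5509, -0.2357, 0.1263]
ee_rot: [-2.532, -1.859, 0.001]
force: [0.7, -0.9, -0.9]
width: 0.701
gripper_force: 0.0
```

Request:
carry_out(commands=[[0.7,0,0,0,0,0,0],[0.7,0,0,0,0,0,0],[0.7,0,0,0,0,0,0]])

```text
clock: 2.8
position: [0.5511, -0.2357, 0.1266]
ee_rot: [-2.538, -1.851, 0.0]
force: [0.1, 0.2, -0.4]
width: 0.697
gripper_force: 0.0
```

Run:
```python
from cell import arm
import cv2,pickle
from scipy.spatial.transform import Rotation as Ro
import numpy as np
s=arm.observe();im=arm.get_image("wrist");pickle.dump((s,im),open("w1.pkl","wb"))
M=Ro.from_rotvec(s["ee_rot"]).as_matrix();print(s["clock"],s["position"],M.round(3),np.arctan2(M[1,0],M[0,0]),s["joints"],s["width"])
print(im["mtx"],im["tool_from_camera"])
cv2.imwrite("pics/w1.png",im["pixels"][...,::-1])
```

```text
2.8 [ 0.55112738 -0.23572878  0.12658435] [[ 0.305  0.952 -0.   ]
 [ 0.952 -0.305  0.   ]
 [-0.    -0.    -1.   ]] 1.2603496146877127 [ 0.50873673  0.51028987 -0.27679403  1.73562967  0.16867072  0.91924334
 -0.14764767] 0.6966628762678256
[[371.64829954   0.         320.32017449]
 [  0.         371.64829954 243.262377  ]
 [  0.           0.           1.        ]] [[ 8.21721161e-04 -9.58807239e-01 -2.84056338e-01  7.53977978e-02]
 [ 9.99999102e-01  4.87135937e-04  1.24852331e-03 -1.71532019e-04]
 [-1.05871914e-03 -2.84057109e-01  9.58806778e-01 -1.58580138e-01]
 [ 0.00000000e+00  0.00000000e+00  0.00000000e+00  1.00000000e+00]]
```

View pics/w1.png

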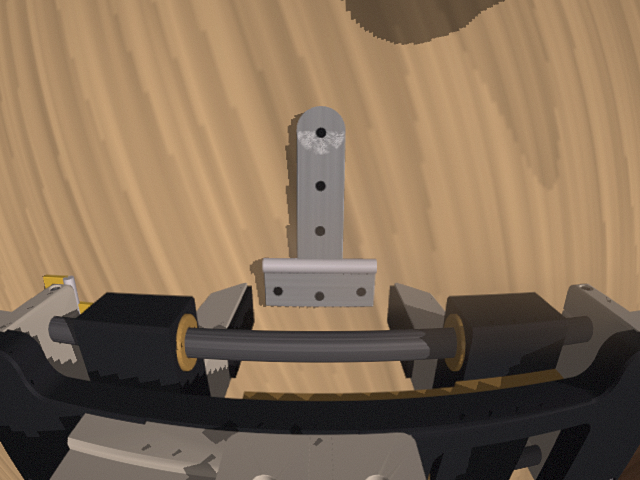

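The wrist view shows the hinge straight ahead: tip at (321,107), back edge corners at (265,306) and (375,306), and strap sides from about x=297 to x=345. I'll compute its pose in the tool frame.

```bash
cat >> h.py <<'E'
from scipy.spatial.transform import Rotation as Ro
def ww(s,im,u,v,z):
    K=im["mtx"];dx,dy=u-K[0,2],v-K[1,2];r=np.hypot(dx,dy);a=r/K[0,0]
    d=np.array([dx/r*np.sin(a),dy/r*np.sin(a),np.cos(a)]);T=im["tool_from_camera"]
    R=Ro.from_rotvec(s["ee_rot"]).as_matrix();c=s["position"]+R@T[:3,3];d=R@T[:3,:3]@d
    return c+d*(z-c[2])/d[2]
E
python3 - <<'E'
import pickle
from h import *
s,im=pickle.load(open("w1.pkl","rb"))
# tool y = image right = hinge -y
P=[ww(s,im,*q) for q in[(321,107,.0035),(265,306,.007),(375,306,.007),(297.5,160,.007),(344.5,160,.007)]]
th,R,t,e=fit([[.08,0],[-.08,.045],[-.08,-.045]],P[:3]);print(th,t,e.tolist())
print([(R.T@(p[:2]-t)).round(4) for p in P[3:]]); g=t+R@[-.02,0]
yaw=1.2603;d=g-s["position"][:2];print("grip",g,"tool dx,dy",d@[np.cos(yaw),np.sin(yaw)],d@[np.sin(yaw),-np.cos(yaw)],"dth",th-yaw)
E
```

```text
1.2572115935822545 [ 0.55685575 -0.21863485] [[-0.0, -0.4], [-1.0, 0.4], [1.0, 0.1]]
[array([0.0396, 0.0172]), array([ 0.0397, -0.0178])]
grip [ 0.55068634 -0.23765953] tool dx,dy -0.0019731735387012294 0.00016995080857468327 dth -0.0030884064177454373
```

The wrist fit agrees with the top fit to about 3 mm. Next I descend and grip gently.

Request:
carry_out(commands=[[0.7,-0.08,0,0.8,0,0,0],[0.7,0,0,0.8,0,0,0],[0.7,0,0,0.8,0,0,0],[0.7,0,0,0.8,0,0,0],[0.7,0,0,0.8,0,0,0],[0.7,0,0,0.6,0,0,0],[0.7,0,0,0.3,0,0,0],[0.7,0,0,0,0,0,0]], squeeze=20)

```text
clock: 3.65
position: [0.5501, -0.2374, 0.0034]
ee_rot: [-2.535, -1.853, 0.002]
force: [0.4, -0.2, 0.3]
width: 0.7
gripper_force: 0.0
```

Request:
carry_out(commands=[[0.7,0,0,0.04,0,0,0],[0.3,0,0,0,0,0,0],[0.3,0,0,0,0,0,0],[0.3,0,0,0,0,0,0],[0.3,0,0,0,0,0,0],[0.3,0,0,0,0,0,0],[0.3,0,0,0,0,0,0]], squeeze=20)

```text
clock: 4.35
position: [0.5506, -0.2377, 0.0035]
ee_rot: [2.536, 1.854, -0.0]
force: [-1.6, 1.0, 3.8]
width: 0.387
gripper_force: 20.0
```

Request:
carry_out(commands=[[0.3,0,0,0,0,0,-0.4],[0.3,0,0,0,0,0,-0.4],[0.3,0,0,0,0,0,-0.4],[0.3,0,0,0,0,0,-0.4],[0.3,0,0,0,0,0,-0.4],[0.3,0,0,0,0,0,-0.28],[0.3,0,0,0,0,0,0],[0.3,0,0,0,0,0,0]])

```text
clock: 5.15
position: [0.5512, -0.2378, 0.0035]
ee_rot: [2.309, 2.129, 0.001]
force: [0.8, -0.1, 3.7]
width: 0.387
gripper_force: 20.0
```

Request:
carry_out(commands=[[0.3,0.3,0.04,0,0,0,0],[0.3,0.6,0.07,0,0,0,0],[0.3,0.6,0.07,0,0,0,0],[0.3,0.6,0.07,0,0,0,0],[0.3,0.6,0.07,0,0,0,0],[0.3,0.6,0.07,0,0,0,0],[0.3,0.6,0.07,0,0,0,0],[0.3,0.6,0.07,0,0,0,0]])

```text
clock: 5.95
position: [0.5726, -0.1279, 0.0035]
ee_rot: [2.31, 2.127, -0.003]
force: [-1.0, -4.9, 5.4]
width: 0.384
gripper_force: 20.0
```

Request:
carry_out(commands=[[0.3,0.6,0.07,0,0,0,0],[0.3,0.6,0.07,0,0,0,0],[0.3,0.6,0.07,0,0,0,0],[0.3,0.6,0.07,0,0,0,0],[0.3,0.6,0.07,0,0,0,0],[0.3,0.6,0.07,0,0,0,0],[0.3,0.6,0.07,0,0,0,0],[0.3,0.3,0.07,0,0,0,0]])

```text
clock: 6.75
position: [0.5955, -0.0155, 0.0034]
ee_rot: [2.308, 2.13, -0.003]
force: [-2.1, -6.6, 9.0]
width: 0.386
gripper_force: 20.0
```

Request:
carry_out(commands=[[0.3,0,0,0,0,0,0],[0.3,0,0,0,0,0,0],[0.3,0,0,0,0,0,0]])

```text
clock: 7.05
position: [0.5958, -0.0144, 0.0035]
ee_rot: [-2.308, -2.131, -0.001]
force: [0.1, 1.9, 4.8]
width: 0.387
gripper_force: 20.0
```

Run:
```python
from cell import arm
import cv2,pickle
from h import *
s=arm.observe();im=arm.get_image("wrist");tp=arm.get_image("top");pickle.dump((s,im,tp),open("w2.pkl","wb"))
M=Ro.from_rotvec(s["ee_rot"]).as_matrix();print(s["clock"],s["position"],np.arctan2(M[1,0],M[0,0]),M[2],s["joints"],s["width"],s["force"])
a=im["pixels"][...,::-1];b=cv2.resize(tp["pixels"][160:340,150:390,::-1],None,fx=3,fy=3,interpolation=cv2.INTER_CUBIC)
cv2.imwrite("pics/w2.png",a);cv2.imwrite("pics/t2.png",np.clip(b*1.5,0,255).astype(np.uint8))
```

```text
7.05 [ 0.59581979 -0.01443164  0.00348707] 1.491064106557709 [ 6.16562351e-04  2.36165452e-04 -9.99999782e-01] [ 0.12664583  0.66871863 -0.2779692   1.83161488  0.27363682  0.67831088
 -0.38845324] 0.3871899758987025 [0.08762553 1.94054905 4.79572957]
```

View pics/w2.png

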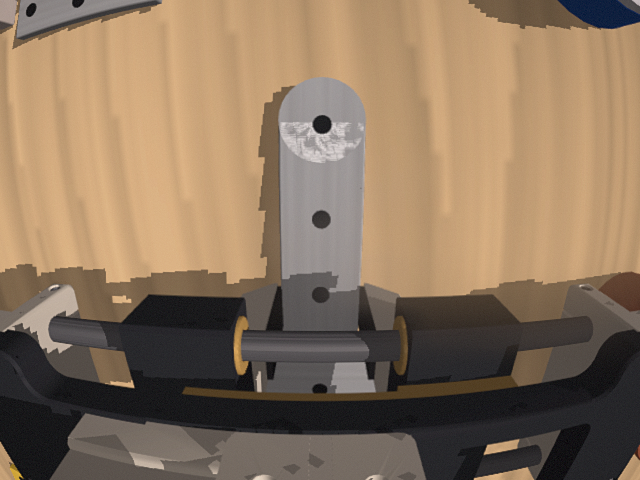

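View pics/t2.png

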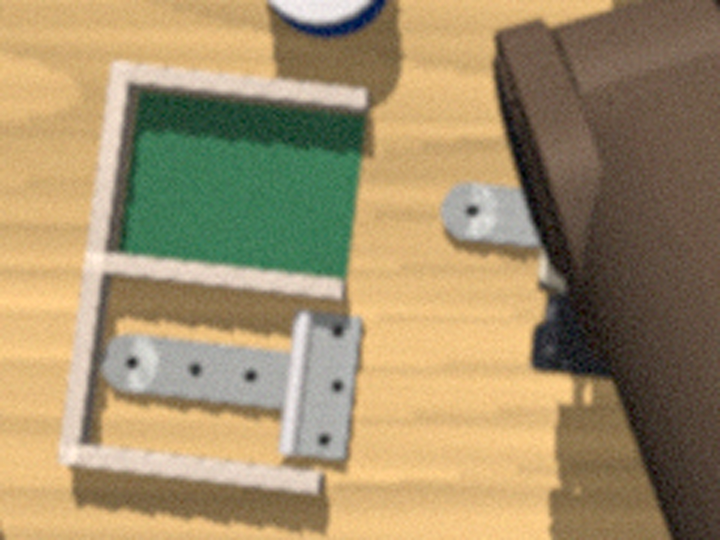

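The wrist view shows the strap held straight, with its tip at (322,77) and nothing in front of it. The top crop shows the strap tip at (442,211), short of the bay mouth. The bay's inner batten-top corners are at about (368,108) and (346,279) at the mouth and (132,86) and (112,256) at the end wall. I'll compare both in the same camera.

Run:
```python
import pickle
from h import *
s,im,tp=pickle.load(open("w2.pkl","rb"))
B=lambda x,y,z:w(tp,(x+.5)/3-.5+150,(y+.5)/3-.5+160,z)[:2]
c=[B(368,108,.022),B(346,279,.022),B(132,86,.022),B(112,256,.022)]
print("corners",np.round(c,4).tolist(),"width",np.linalg.norm(c[0]-c[1]),np.linalg.norm(c[2]-c[3]),"depth",np.linalg.norm(c[0]-c[2]))
th,R,t,e=fit([[-.068,-.054],[-.068,.054],[.082,-.054],[.082,.054]],c);print("liner",th,t,e.tolist())
tip=B(442,211,.0035);hole=B(472,211,.007);print("tip top",tip,"hole",hole,"wrist tip",ww(s,im,322,77,.0035)[:2])
for n,p in(("tip",tip),("hole",hole),("tipw",ww(s,im,322,77,.0035)[:2]),("tcp",s["position"][:2])):print(n,"in liner",R.T@(p-t))
```

```text
corners [[0.6654, 0.1328], [0.5583, 0.1432], [0.6762, 0.2813], [0.5693, 0.2892]] width 0.10758979648808846 0.10723712675358651 depth 0.1488014805548876
liner 1.4930530583253687 [0.61675293 0.20463592] [[0.1, 0.2], [0.7, 2.2], [-0.7, -0.9], [-0.0, -1.4]]
tip top [0.60384025 0.08609504] hole [0.60388386 0.06694795] wrist tip [0.60421656 0.08614771]
tip in liner [-0.11918569  0.0036672 ]
hole in liner [-0.13827156  0.00213667]
tipw in liner [-0.11910395  0.00329613]
tcp in liner [-0.22003164  0.00385604]
```

The bay fit is accurate (108 mm wide, 149 mm deep, heading within 2 mrad of the strap). The hinge sits 3.5 mm to the left, and the tip has 0.200 m to travel.

Request:
carry_out(commands=[[0.3,0.3,0.07,0,0,0,0],[0.3,0.5,0.07,0,0,0,0],[0.3,0.5,0,0,0,0,0],[0.3,0.5,0,0,0,0,0],[0.3,0.5,0,0,0,0,0],[0.3,0.5,0,0,0,0,0],[0.3,0.5,0,0,0,0,0],[0.3,0.5,0,0,0,0,0]])

```text
clock: 7.95
position: [0.6069, 0.077, 0.0035]
ee_rot: [2.309, 2.127, -0.003]
force: [-0.2, -7.0, 8.6]
width: 0.386
gripper_force: 20.0
```

Request:
carry_out(commands=[[0.3,0.5,0,0,0,0,0],[0.3,0.5,0,0,0,0,0],[0.3,0.5,0,0,0,0,0],[0.3,0.5,0,0,0,0,0],[0.3,0.5,0,0,0,0,0],[0.3,0.5,0,0,0,0,0],[0.3,0.4,0,0,0,0,0],[0.3,0,0,0,0,0,0]])

```text
clock: 8.75
position: [0.6137, 0.1647, 0.0035]
ee_rot: [2.308, 2.131, 0.0]
force: [0.8, 2.0, 5.4]
width: 0.388
gripper_force: 20.0
```

Request:
carry_out(commands=[[0.3,0.1,0,0,0,0,0],[0.3,0.1,0,0,0,0,0],[0.3,0.1,0,0,0,0,0],[0.3,0,0,0,0,0,0]])

```text
clock: 9.15
position: [0.6143, 0.1692, 0.0035]
ee_rot: [2.309, 2.127, -0.003]
force: [-0.5, -5.6, 9.1]
width: 0.389
gripper_force: 20.0
```

Request:
carry_out(commands=[[0.3,0.1,0,0,0,0,0],[0.3,0.1,0,0,0,0,0],[0.3,0.1,0,0,0,0,0],[0.3,0.1,0,0,0,0,0],[0.3,0,0,0,0,0,0],[0.3,0,0,0,0,0,0]])

```text
clock: 9.75
position: [0.6152, 0.1792, 0.0035]
ee_rot: [2.309, 2.127, -0.003]
force: [-0.3, -4.9, 7.8]
width: 0.384
gripper_force: 20.0
```

Request:
carry_out(commands=[[0.3,0.08,0,0,0,0,0],[0.3,0.08,0,0,0,0,0],[0.3,0,0,0,0,0,0]])

```text
clock: 10.05
position: [0.6155, 0.1829, 0.0035]
ee_rot: [2.309, 2.127, -0.003]
force: [-0.2, -5.7, 8.8]
width: 0.385
gripper_force: 20.0
```

Run:
```python
from cell import arm
import cv2,pickle
from h import *
s=arm.observe();im=arm.get_image("wrist");pickle.dump((s,im),open("w3.pkl","wb"));print(s["position"],s["force"])
cv2.imwrite("pics/w3.png",im["pixels"][...,::-1])
```

```text
[0.61553386 0.1829474  0.0034873 ] [-0.19238441 -5.70572612  8.75846681]
```

View pics/w3.png

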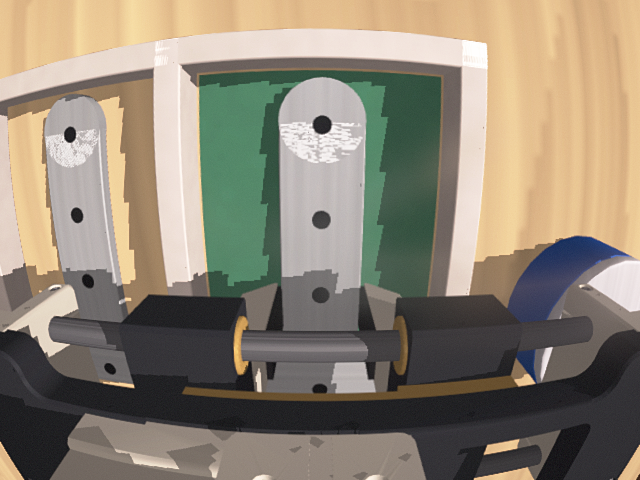

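The tip at (322,77) is centred in the bay, and the green liner's far edge is at row 71, so about 3–4 mm of gap remains. The strap is parallel to the battens. I'll close the gap gently.

Request:
carry_out(commands=[[0.3,0.05,0,0,0,0,0],[0.3,0.05,0,0,0,0,0],[0.3,0.05,0,0,0,0,0],[0.3,0,0,0,0,0,0]])

```text
clock: 10.5
position: [0.6158, 0.1865, 0.0035]
ee_rot: [2.309, 2.127, -0.003]
force: [-0.8, -5.5, 9.0]
width: 0.387
gripper_force: 20.0
```

Request:
carry_out(commands=[[0.3,0.05,0,0,0,0,0],[0.3,0.05,0,0,0,0,0],[0.3,0,0,0,0,0,0]])

```text
clock: 10.8
position: [0.616, 0.1882, 0.0034]
ee_rot: [2.309, 2.126, -0.005]
force: [0.2, -7.9, 9.3]
width: 0.388
gripper_force: 20.0
```

The force rose and the tool moved less than commanded, so the tip is against the wall. Now I release with a small opening and lift straight up.

Request:
carry_out(commands=[[0.52,0,0,0,0,0,0],[0.52,0,0,0,0,0,0],[0.52,0,0,0,0,0,0],[0.52,0,0,0,0,0,0]])

```text
clock: 11.2
position: [0.6155, 0.1917, 0.0029]
ee_rot: [-2.308, -2.131, 0.0]
force: [-0.1, 0.7, 0.0]
width: 0.516
gripper_force: 0.0
```

Request:
carry_out(commands=[[0.52,0,0,-0.3,0,0,0],[0.52,0,0,-0.6,0,0,0],[0.52,0,0,-0.8,0,0,0],[0.52,0,0,-0.8,0,0,0],[0.52,0,0,-0.8,0,0,0],[0.52,0,0,-0.8,0,0,0],[0.52,0,0,-0.8,0,0,0],[0.52,0,0,0,0,0,0]])

```text
clock: 12.0
position: [0.6178, 0.1923, 0.1302]
ee_rot: [2.307, 2.129, 0.009]
force: [0.4, 0.4, -0.4]
width: 0.519
gripper_force: 0.0
```

Run:
```python
from cell import arm
import cv2,pickle
from h import *
s=arm.observe();im=arm.get_image("wrist");pickle.dump((s,im),open("w4.pkl","wb"));print(s["position"],s["force"],s["width"])
cv2.imwrite("pics/w4.png",im["pixels"][...,::-1])
```

```text
[0.61781232 0.19227195 0.13015426] [ 0.40980085  0.42996319 -0.44497414] 0.5190845030500657
```

View pics/w4.png

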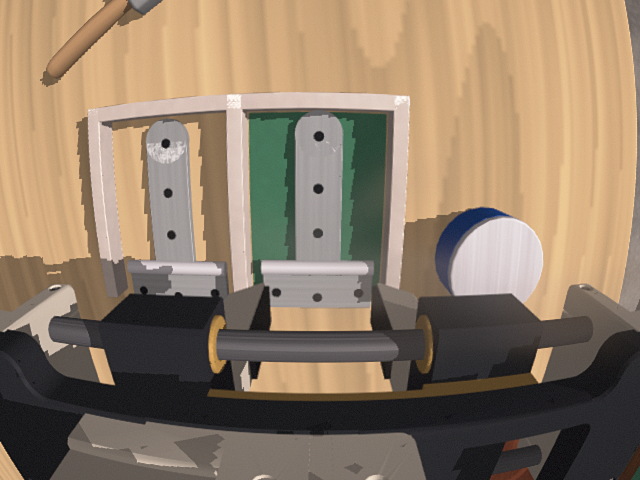

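The hinge lies straight and centred, with its tip at (319,113) against the end wall, its back edge from (263,305) to (372,306), and the twin undisturbed. One numeric check before I hand it in.

Run:
```python
import pickle
from h import *
from cell import arm
s,im=pickle.load(open("w4.pkl","rb"))
P=[ww(s,im,*q)[:2] for q in[(319,113,.0035),(263,305,.007),(372,306,.007)]]
th,R,t,e=fit([[.08,0],[-.08,.045],[-.08,-.045]],P)
L=np.array([.61675,.20464]);a=1.4905;RL=np.array([[np.cos(a),-np.sin(a)],[np.sin(a),np.cos(a)]])
tip=RL.T@(t+R@[.08,0]-L);back=RL.T@(t+R@[-.08,0]-L);print(th-a,tip,back,e.tolist())
if tip[0]>.076 and abs(back[1])<.01 and abs(th-a)<.08: print(arm.sign_off())
```

```text
-0.008553139715614 [ 0.08389216 -0.00165743] [-0.07610199 -0.00028894] [[-0.3, -2.5], [-1.0, 1.5], [1.3, 1.0]]
the job is handed in; nothing more can be done
None
```

The loose hinge is in the green-lined bay, strap first and straight, with its tip against the end wall. I measured it about 0.01 rad and 2 mm off the centre line, never lifted it, and handed the job in at about 12 s of robot time; no verdict came back.

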